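Close the jar holder on the jam jar and pin it

ROBOT

A 7-joint arm with a two-finger parallel gripper is mounted at the origin on a cart in front of the work surface, level with it; the furniture and walls round the work are solid. World frame = base frame: x ahead of the robot, y to its left, z up, the work surface at z = 0. Lengths are in m, angles in rad, forces in N, time in s.
With the tool pointing down it reaches from about 0.4 to 0.85 m from the base axis. Payload 10.4 kg.
Tool frame: the origin (TCP) lies midway between the tips of the shut fingers; the grasp point (between the pads) lies 19 mm behind it; z points along the fingers, y is the line along which they close (so a half turn about z gives the same grasp; the last joint's range is limited). The gripper opens to 87 mm and grips with 3 to 60 N. Pads are 19 mm wide; open, the fingers measure 117 mm over their backs; the gripper's body (75 mm by 190 mm) begins 51 mm behind the grasp point.
Start: joints at [-1.311, 0.332, -0.065, 1.46, 0.022, 1.35, -0.088], TCP at [0.174, 0.6, 0.223] pointing down, gripper open.
Joint ranges: [-2.6, 2.6], [-0.5, 2.12], [-1.47, 1.34], [0.16, 2.42], [-1.27, 4.41], [0.06, 2.06], [-2.6, 2.6]. Speed limits (rad/s): [2.22, 2.22, 2.79, 2.79, 3.14, 3.14, 3.14].

INTERFACE

Orientations are given as a unit quaternion [x, y, z, w].
In Python, from bench import r gives the robot as it stands.
- The arm moves only by the tool arm_command, never from a script. Its arguments are lists of equal length, an entry for each row: "xyz": the shift along the world's x, y, z in m, a list of three; "rot": the turn, a rotation vector about the world's x, y, z in rad, a list of three. In form: {"xyz": [[tx, ty, tz], ...], "rot": [[ax, ay, az], ...]}. A call has 1 to 20 rows; each row is the pose to reach, as a shift and turn from the pose commanded when the call began; what a row does not reach only later rows make up. A row lasts 1/12 s, in which the tool goes at most 41.7 mm and 7.16 degrees, less where a joint would pass 70% of its speed; a pose out of reach is approached as far as the arm can. A call with a gripper value outside its range is refused whole. "grip" is the opening, from 0 (shut) to 1 (fully open), set as the call begins (left out, the last holds). The fingers move at their own pace and stop on an object; "squeeze" is the grip in N (left out, the last holds). Time passes only in rows, so rows that repeat a pose let the fingers close. It gives the time, the measured TCP pose, the force, the opening and the grip force at its end, in the units of the state.
- r.read_state(): the state, without advancing time (a new reading comes with each control period).
- r.camera(name): name is "side" or "top"; returns the picture (420x560x3 uint8, red, green, blue); there is no depth.
- r.camera_model(name): a dict with "fx", "fy", "cx", "cy" (pixels), "T" (4x4, takes a point from camera to world coordinates). Camera axes: x right, y up, looking along -z (the intrinsics and any distortion apply to the point x, -y, -z); pixel columns grow to the right and rows downward; lengths in m; the calibration is good to about 2 mm. A picture is of the moment at which its call begins. camera_model takes no time and is no camera call.
- r.close_job(): hands the job in; it is judged then, once.
Trained networks look in the newest picture that a camera, given by its name, has taken for a name from the list of things; names that differ only in an ending like _2 or _b are one class to them, and where a whole thing is asked for, a point or a joint stands for the part that bears it (a point fixed in the world has none). Each returns a list of dicts, best first, with "conf" (0 to 1); they miss things now and then, are a little off and sometimes report something else, mostly with a low value. They report only what shows in the picture. A call takes as long as a camera call. They do not tell look-alikes from the thing itself.
- r.look_for(label, camera): "at" ([x, y, z] in m, in the coordinates of the camera as it stood for that picture, good to about 4 mm: the middle of the surface that is visible of it).
- r.spot_point(label, camera): "at" ([x, y, z] in m, in the coordinates of the camera as it stood for that picture, good to about 4 mm: a listed point, or the origin of a listed thing).
The state is a dict: "time": time; "joint_positions": joint angles; "joint_vel": joint speeds; "joint_torque": joint torques, N m; "ee_pos": TCP position; "eef_rot": TCP orientation; "ft_force": force on the tool from outside, world axes, zero at the start; "torque": the same for the moment, N m; "width": finger opening in m; "grip_force": force on a finger pad.
Only numpy, scipy, OpenCV 4.12 (cv2) and the standard library are available. Lean on these libraries where they do the work, as an engineer would, in place of code of your own. Each camera call takes 0.05 s, during which the arm holds its last target. There are 200 camera calls.

TASK

Close the jar holder round the jam jar: pull the quick-release pin up out of the first hole of the rail against its detent, slide the jaw towards the jar until the pin finds the second hole, and push the pin fully home there until it clicks. Feel for the hole gently, never ramming the pin against the rail; leave the jar standing between the jaws, the small tin beside the holder undisturbed, and let go of the pin.

Things in the scene. Friction and masses are not known exactly. Their poses are not given: they have to be found in the camera images.
- jar_holder: Fixed jar holder: wooden board 250 x 120 x 10 mm on the worktop; on its middle line a steel rail (top 30 mm above the worktop) at one end, a rubber-faced V jaw 61 mm high at the other. Origin: centre of the board's underside; x along the rail from the pin end to the fixed jaw, y across, z up.
- rail_hole (a point): Mouth of the rail's first hole, 85 mm from the holder's origin along -x, 30 mm above the worktop. The second hole is 40 to 60 mm from it along the holder's +x, in a dark strip (top 29.5 mm above the worktop); where exactly differs each time and is not measured: see it or feel for it. The first is 12 mm wide, the second 11, both 20 mm deep. No other opening lies between.
- sliding_jaw (a joint): How far the sliding jaw has moved along the rail towards the fixed jaw, in m: 0 when its hole is over the first rail hole, 0.040 to 0.060 when over the second, end stop at 0.068. It slides stiffly (about 3 N) and is moved by pushing it or by dragging it with the pin standing in its hole.
- jaw_hole (a point): Centre of the upper mouth of the hole (11 mm wide, 30 mm deep, upright) in the sliding jaw's aluminium block, which is 46 mm along the rail, 48 across, 31 to 61 mm above the worktop; its V jaw, on the jar's side 24 to 52 mm from the hole, is as high. Two sprung balls in the hole click into the pin's groove; they rub on the pin with 2 to 5 N and hold it at any height.
- pin: Upright steel quick-release pin, 70 g: shank 10 mm thick, 48 mm long, groove 33 mm above the tip; head a ringed cylinder 20 mm wide, 30 mm high. Origin at the tip, z to the head. Home: head rests on the jaw's block, tip 13 mm above the worktop. Raised 18 mm or more the tip clears the rail and the jaw slides with the pin in it. Unclicking takes a pull of 5 to 15 N, clicking in a push of 5 to 12 N.
- pin_head (a point): Centre of the pin's head, on the pin's axis, 63 mm above the tip and 15 mm above the head's underside: the place to grip. Starts 76 mm above the worktop.
- pin_tip (a point): Lower tip of the pin (9 mm flat, barely rounded edge). Steel on steel stops hard: feel slowly; over 30 N between pin and rail is ramming.
- jar: Jam jar with a red lid, 66 mm diameter, 90 mm high, about 0.22 kg, standing loose on the board between the jaws; the sliding jaw may push it along. Origin: centre of its underside.
- tin: Small food tin, 57 mm diameter, 72 mm high, standing loose on the worktop beyond the holder. Origin: centre of its underside.
Not all that is in view belongs to the job. Of the things that look like the pin, the larger one is meant.

How it is judged:
By the outcome, as a careful person would: the job done as asked, in the order asked, and still so for the second after the job is handed in, with the robot touching nothing.
It also fails if it takes over 72 s, if anything falls off the work surface, if the arm or the gripper's body presses on something with over 40 N, if the wrist force passes 120 N, or if a joint passes its speed limit or range.

## Working session

There is one attempt and no reset: what is moved stays moved. The work goes in short steps, Python scripts to look and compute and a tool call to move; the robot and the scene stay as the last step left them, time stands still between calls to the robot, and variables do not carry over. Pictures are saved under pics/ and viewed, at most 10 in all, crops included, and the job is handed in when it is done.

Besides the shell and the picture viewer there is one more tool, called after "Call:" in YAML: its name, and indented under it one key for each argument. arm_command: Moves the arm, as the interface text tells. Its arguments: {"type":"object","properties":{"xyz":{"type":"array"},"rot":{"type":"array"},"grip":{"type":"number"},"squeeze":{"type":"number"}},"required":["xyz","rot"]}

```bash
mkdir -p pics
cat > h.py <<'E'
from bench import r
import numpy as np, cv2
def w(cam,p):
    T=np.array(r.camera_model(cam)["T"]); return (T@np.r_[p,1])[:3]
def snap(cam,name):
    im=r.camera(cam); cv2.imwrite(f"pics/{name}.png",cv2.cvtColor(np.asarray(im),cv2.COLOR_RGB2BGR)); return im
def px(cam,P):
    m=r.camera_model(cam); q=np.linalg.inv(np.array(m["T"]))@np.r_[P,1]
    return np.array([m["cx"]+m["fx"]*q[0]/-q[2], m["cy"]+m["fy"]*-q[1]/-q[2]])
def ray(cam,u,v,z):
    m=r.camera_model(cam);T=np.array(m["T"])
    d=T[:3,:3]@np.array([(u-m["cx"])/m["fx"],-(v-m["cy"])/m["fy"],-1]);o=T[:3,3]
    return o+d*(z-o[2])/d[2]
E
python3 - <<'E'
from h import *
np.set_printoptions(precision=4,suppress=True)
for c in("top","side"):
    snap(c,c+"0"); m=r.camera_model(c); print(c,m["fx"],m["cx"],m["cy"],[k for k in m],np.array(m["T"]))
    for l in("pin_head","jaw_hole","rail_hole","jar_holder","jar","tin"):
        for d in r.spot_point(l,c)[:3]: print(l,round(d["conf"],2),w(c,d["at"]))
s=r.read_state();print(s)
E
```

```text
top 419.7811942348344 275.4733223316899 216.47175763880358 ['fx', 'fy', 'cx', 'cy', 'T'] [[ 0.0454  0.9787 -0.2002  0.4272]
 [-0.999   0.0434 -0.0142 -0.2739]
 [-0.0052  0.2006  0.9797  0.8954]
 [ 0.      0.      0.      1.    ]]
pin_head 0.63 [ 0.5279 -0.3443  0.0768]
pin_head 0.46 [ 0.5203 -0.1019  0.0488]
jaw_hole 0.59 [ 0.5307 -0.3417  0.0629]
jaw_hole 0.48 [ 0.5307 -0.3458  0.0778]
rail_hole 0.69 [ 0.5282 -0.3413  0.0302]
jar_holder 0.79 [ 0.5036 -0.4236  0.0028]
jar 0.86 [ 0.488 -0.457  0.009]
tin 0.62 [ 0.7381 -0.2947 -0.0043]
side 463.4532625376153 282.53217722697025 211.0775901679316 ['fx', 'fy', 'cx', 'cy', 'T'] [[-0.9608  0.1429 -0.2377  0.3918]
 [-0.2773 -0.4735  0.836   0.412 ]
 [ 0.007   0.8691  0.4945  0.5002]
 [ 0.      0.      0.      1.    ]]
pin_head 0.71 [ 0.5273 -0.1074  0.0484]
pin_head 0.63 [ 0.5321 -0.3459  0.0768]
jaw_hole 0.7 [ 0.5304 -0.3455  0.0563]
rail_hole 0.72 [ 0.5296 -0.3426  0.028 ]
jar_holder 0.86 [ 0.5012 -0.4267  0.0013]
jar 0.72 [ 0.4908 -0.4567  0.0107]
tin 0.56 [ 0.7394 -0.3011 -0.0015]
{'time': 0.7, 'joint_positions': array([-1.3106,  0.3322, -0.0647,  1.4601,  0.0216,  1.3499, -0.0885]), 'joint_vel': array([ 0.0003, -0.0008,  0.0009,  0.0016,  0.0014, -0.0001, -0.0004]), 'joint_torque': array([  0.0001, -62.2906,   0.0243, -39.0048,  -0.0611,   0.0316,
         0.    ]), 'ee_pos': array([0.1744, 0.6002, 0.2226]), 'eef_rot': array([ 0.1409,  0.99  ,  0.0001, -0.    ]), 'ft_force': array([-0.3212,  0.5014, -0.1604]), 'torque': array([ 0.0282, -0.0149,  0.0671]), 'grip_force': 0.0, 'width': 0.08696783377937344}
```

View pics/top0.png

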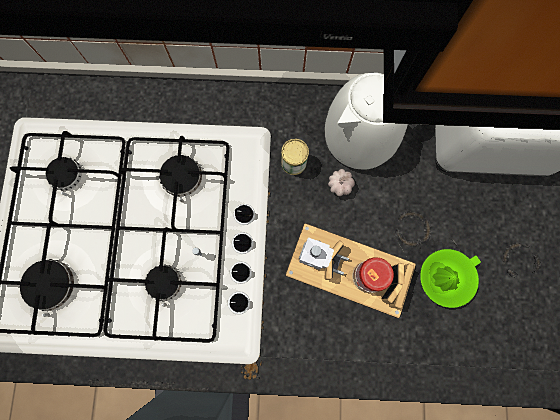

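View pics/side0.png

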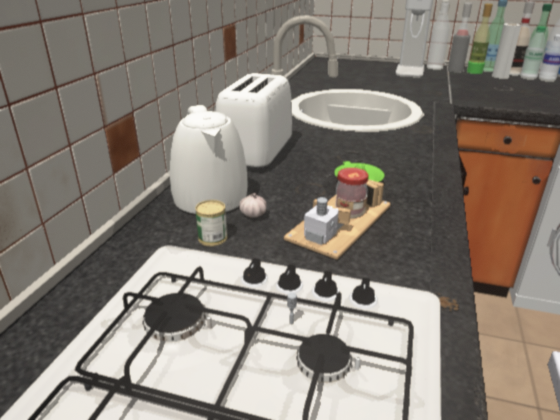

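Run:
```python
from h import *
np.set_printoptions(precision=4,suppress=True)
im=cv2.imread("pics/top0.png")
for z,u,v in [(0.01,*p) for p in [(305,224),(417,262),(402,317),(288,275)]]: print(ray("top",u,v,z))
hsv=cv2.cvtColor(im,cv2.COLOR_BGR2HSV)
m=cv2.inRange(hsv,(8,60,90),(25,255,255)); m[:210]=0;m[330:]=0;m[:,:280]=0;m[:,425:]=0
m=cv2.morphologyEx(m,cv2.MORPH_OPEN,np.ones((3,3)))
c=np.vstack(cv2.findContours(m,0,1)[0])[:,0,:]
P=np.array([ray("top",u,v,0.01)[:2] for u,v in c]).astype(np.float32)
R=cv2.minAreaRect(P*1000);print(R)
b=im[215:325,280:425];s=im[160:255,280:400]
cv2.imwrite("pics/c0.png",cv2.resize(b,None,fx=5,fy=5,interpolation=cv2.INTER_CUBIC))
cv2.imwrite("pics/c1.png",cv2.resize(cv2.imread("pics/side0.png")[165:255,280:400],None,fx=6,fy=6,interpolation=cv2.INTER_CUBIC))
```

```text
[ 0.5944 -0.3251  0.01  ]
[ 0.5237 -0.5628  0.01  ]
[ 0.4095 -0.5297  0.01  ]
[ 0.4843 -0.293   0.01  ]
((502.2613220214844, -423.18341064453125), (249.14134216308594, 119.62091827392578), 72.07939910888672)
```

View pics/c0.png

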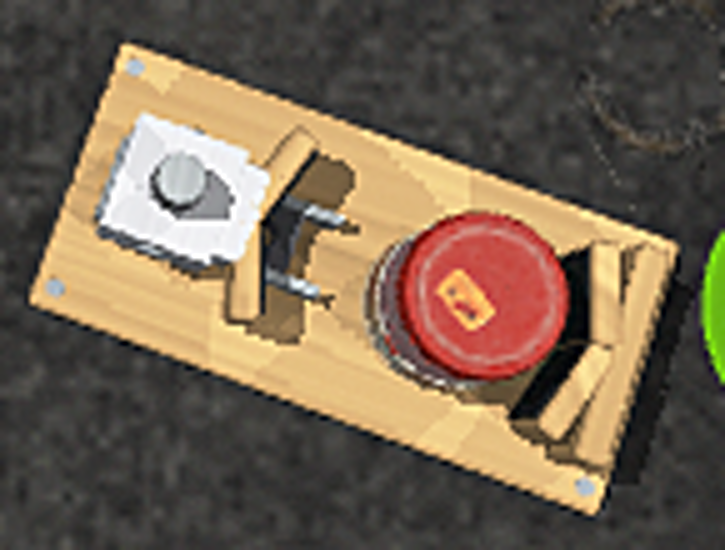

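View pics/c1.png

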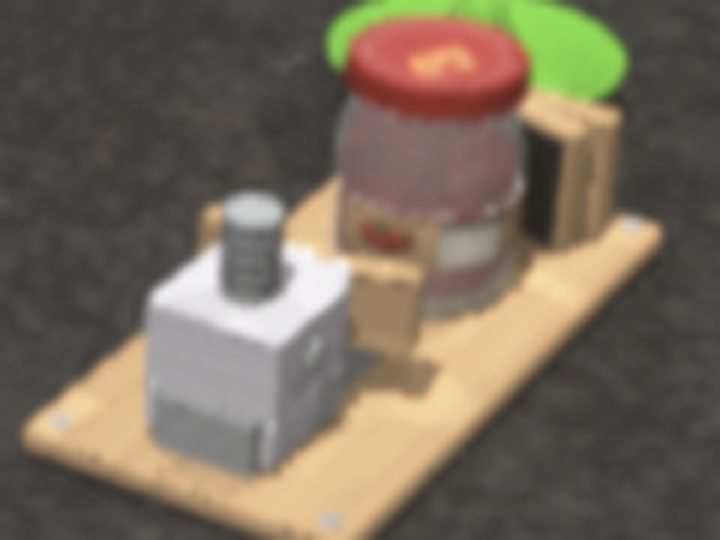

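The top picture shows the holder with the pin head near pixel (317,252) and the jar at (376,274). The smaller look-alike lies on the hob near (196,250). The side picture agrees: block at (321,225), tin clear at (211,222). The pin is at about (0.529, -0.343), and the holder's +x points to (-0.308, -0.951).

Call:
arm_command:
  xyz:
    - [0.246, -0.18, 0]
    - [0.246, -0.18, 0]
    - [0.246, -0.18, 0]
    - [0.246, -0.18, 0]
    - [0.246, -0.18, 0]
    - [0.246, -0.18, 0]
    - [0.246, -0.18, 0]
    - [0.406, -0.5, 0]
    - [0.406, -0.5, 0]
    - [0.406, -0.5, 0]
    - [0.406, -0.5, 0]
    - [0.406, -0.5, 0]
    - [0.406, -0.5, 0]
    - [0.406, -0.5, 0]
    - [0.406, -0.5, 0]
    - [0.406, -0.5, 0]
    - [0.376, -0.8, 0]
    - [0.376, -0.8, 0]
    - [0.376, -0.8, 0]
    - [0.376, -0.8, 0]
  rot:
    - [0, 0, -0.5]
    - [0, 0, -0.5]
    - [0, 0, -0.5]
    - [0, 0, -0.5]
    - [0, 0, -0.5]
    - [0, 0, -0.5]
    - [0, 0, -0.5]
    - [0, 0, -1.1]
    - [0, 0, -1.1]
    - [0, 0, -1.1]
    - [0, 0, -1.1]
    - [0, 0, -1.1]
    - [0, 0, -1.1]
    - [0, 0, -1.1]
    - [0, 0, -1.1]
    - [0, 0, -1.1]
    - [0, 0, -1.45]
    - [0, 0, -1.45]
    - [0, 0, -1.45]
    - [0, 0, -1.45]
  grip: 1

```text
time: 2.37
ee_pos: [0.5634, -0.0675, 0.2228]
eef_rot: [0.764, 0.645, 0.0, 0.0]
ft_force: [0.5, -0.7, 0.3]
width: 0.087
grip_force: 0.0
```

Call:
arm_command:
  xyz:
    - [-0.03, -0.25, 0]
    - [-0.03, -0.25, 0]
    - [-0.03, -0.25, 0]
    - [-0.03, -0.25, 0]
    - [-0.03, -0.25, 0]
    - [-0.03, -0.25, 0]
    - [-0.03, -0.25, 0]
    - [-0.03, -0.25, 0]
    - [-0.03, -0.25, 0]
  rot:
    - [0, 0, -0.147]
    - [0, 0, -0.147]
    - [0, 0, -0.147]
    - [0, 0, -0.147]
    - [0, 0, -0.147]
    - [0, 0, -0.147]
    - [0, 0, -0.147]
    - [0, 0, -0.147]
    - [0, 0, -0.147]

```text
time: 3.12
ee_pos: [0.5339, -0.3154, 0.2224]
eef_rot: [0.808, 0.59, 0.0, -0.0]
ft_force: [0.9, 0.8, 0.6]
width: 0.0871
grip_force: 0.0
```

Run:
```python
from h import *
from scipy.spatial.transform import Rotation as R
np.set_printoptions(precision=4,suppress=True)
s=r.read_state();print(s["time"],s["ee_pos"],s["joint_vel"]);y=R.from_quat(s["eef_rot"]).as_matrix()[:,1];print(np.degrees(np.arctan2(y[1],y[0])))
snap("side","s2");
for c in ("side",):
    print([(round(d["conf"],2),w(c,d["at"])) for d in r.spot_point("pin_head",c)])
```

```text
3.1167 [ 0.5339 -0.3154  0.2224] [-0.0329 -0.0089 -0.0204  0.0063 -0.0008 -0.0016 -0.0033]
-17.722707066297218
[(0.68, array([ 0.532 , -0.344 ,  0.0757])), (0.63, array([ 0.5303, -0.3448,  0.0324])), (0.48, array([ 0.5243, -0.1062,  0.0477]))]
```

Call:
arm_command:
  xyz:
    - [-0.004, -0.0285, -0.04]
    - [-0.004, -0.0285, -0.08]
    - [-0.004, -0.0285, -0.115]
    - [-0.004, -0.0285, -0.14]
    - [-0.004, -0.0285, -0.15]
    - [-0.004, -0.0285, -0.156]
    - [-0.004, -0.0285, -0.156]
    - [-0.004, -0.0285, -0.156]
  rot:
    - [0, 0, 0]
    - [0, 0, 0]
    - [0, 0, 0]
    - [0, 0, 0]
    - [0, 0, 0]
    - [0, 0, 0]
    - [0, 0, 0]
    - [0, 0, 0]

```text
time: 3.88
ee_pos: [0.531, -0.3442, 0.0683]
eef_rot: [0.807, 0.59, 0.001, 0.001]
ft_force: [-0.2, -0.1, 0.4]
width: 0.0871
grip_force: 0.0
```

Run:
```python
from h import *
np.set_printoptions(precision=4,suppress=True)
s=r.read_state();print(s["time"],s["ee_pos"],s["ft_force"],px("top",[.53,-.344,.09]),px("side",[.53,-.344,.09]))
a=snap("side","s3");b=snap("top","t3")
a=a[150:260,260:400];b=b[200:310,260:400]
cv2.imwrite("pics/c3.png",cv2.resize(np.hstack([a,b])[:,:,::-1],None,fx=2.8,fy=2.8,interpolation=2))
```

```text
3.8833 [ 0.531  -0.3442  0.0683] [-0.2408 -0.1315  0.361 ] [316.4173 249.6804] [322.019  199.7687]
```

View pics/c3.png

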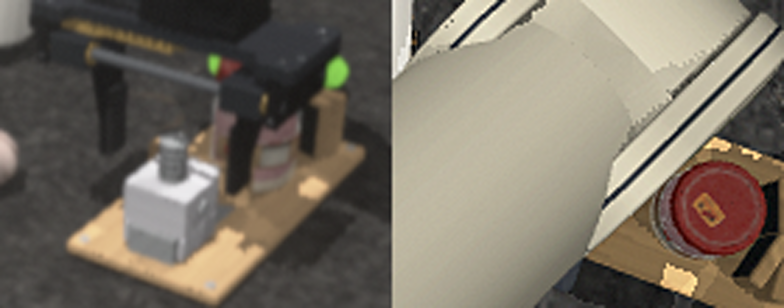

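The gripper straddles the pin head (crop pixel (173,160)), with the fingers across the rail and clear of the block and the jar.

Call:
arm_command:
  xyz:
    - [0, 0, -0.002]
    - [0, 0, -0.002]
    - [0, 0, -0.002]
    - [0, 0, -0.002]
    - [0, 0, -0.002]
    - [0, 0, -0.002]
    - [0, 0, -0.002]
    - [0, 0, -0.002]
    - [0, 0, -0.002]
    - [0, 0, -0.002]
  rot:
    - [0, 0, 0]
    - [0, 0, 0]
    - [0, 0, 0]
    - [0, 0, 0]
    - [0, 0, 0]
    - [0, 0, 0]
    - [0, 0, 0]
    - [0, 0, 0]
    - [0, 0, 0]
    - [0, 0, 0]
  grip: 0
  squeeze: 8

```text
time: 4.82
ee_pos: [0.5298, -0.3442, 0.0646]
eef_rot: [0.808, 0.59, 0.0, 0.0]
ft_force: [0.1, 0.9, 0.6]
width: 0.0282
grip_force: 0.0
```

Call:
arm_command:
  xyz:
    - [0, 0, 0]
    - [0, 0, 0]
    - [0, 0, 0]
    - [0, 0, 0]
    - [0, 0, 0]
    - [0, 0, 0]
  rot:
    - [0, 0, 0]
    - [0, 0, 0]
    - [0, 0, 0]
    - [0, 0, 0]
    - [0, 0, 0]
    - [0, 0, 0]
  squeeze: 8

```text
time: 5.32
ee_pos: [0.5302, -0.3442, 0.0648]
eef_rot: [0.807, 0.59, 0.0, 0.0]
ft_force: [2.8, -1.7, -1.1]
width: 0.0203
grip_force: 8.0
```

Call:
arm_command:
  xyz:
    - [0.0005, -0.0002, 0]
    - [0.0005, -0.0002, 0]
    - [0.0005, -0.0002, 0]
    - [0.0005, -0.0002, 0]
  rot:
    - [0, 0, 0]
    - [0, 0, 0]
    - [0, 0, 0]
    - [0, 0, 0]
  squeeze: 40

```text
time: 5.65
ee_pos: [0.5304, -0.3443, 0.0647]
eef_rot: [0.807, 0.59, 0.0, 0.0]
ft_force: [1.4, -0.2, 1.4]
width: 0.0186
grip_force: 40.0
```

Call:
arm_command:
  xyz:
    - [0, 0, 0.001]
    - [0, 0, 0.002]
    - [0, 0, 0.003]
    - [0, 0, 0.004]
    - [0, 0, 0.005]
    - [0, 0, 0.006]
    - [0, 0, 0.007]
    - [0, 0, 0.008]
  rot:
    - [0, 0, 0]
    - [0, 0, 0]
    - [0, 0, 0]
    - [0, 0, 0]
    - [0, 0, 0]
    - [0, 0, 0]
    - [0, 0, 0]
    - [0, 0, 0]

```text
time: 6.32
ee_pos: [0.5301, -0.3443, 0.0728]
eef_rot: [0.808, 0.59, -0.0, -0.0]
ft_force: [1.8, -1.0, -3.7]
width: 0.0191
grip_force: 40.0
```

Call:
arm_command:
  xyz:
    - [0, 0, 0.002]
    - [0, 0, 0.004]
    - [0, 0, 0.006]
    - [0, 0, 0.008]
    - [0, 0, 0.01]
    - [0, 0, 0.012]
    - [0, 0, 0.0125]
    - [0, 0, 0.0125]
  rot:
    - [0, 0, 0]
    - [0, 0, 0]
    - [0, 0, 0]
    - [0, 0, 0]
    - [0, 0, 0]
    - [0, 0, 0]
    - [0, 0, 0]
    - [0, 0, 0]

```text
time: 6.98
ee_pos: [0.5304, -0.3445, 0.0856]
eef_rot: [0.808, 0.59, 0.0, 0.0]
ft_force: [0.9, -0.2, 1.3]
width: 0.0187
grip_force: 40.0
```

Run:
```python
from h import *
np.set_printoptions(precision=4,suppress=True)
s=r.read_state();print(s["time"],s["ee_pos"],s["ft_force"])
a=snap("side","s4")
for l in("pin_head","jaw_hole"): print(l,[(round(d["conf"],2),w("side",d["at"])) for d in r.spot_point(l,"side")])
cv2.imwrite("pics/c4.png",cv2.resize(a[150:260,260:400][:,:,::-1],None,fx=5,fy=5,interpolation=2))
```

```text
6.9833 [ 0.5304 -0.3445  0.0856] [ 0.8856 -0.2432  1.3226]
pin_head [(0.78, array([ 0.5267, -0.1054,  0.0453])), (0.49, array([ 0.5306, -0.3453,  0.0952])), (0.48, array([ 0.5288, -0.3454,  0.0363]))]
jaw_hole [(0.79, array([ 0.5291, -0.3439,  0.0617]))]
```

View pics/c4.png

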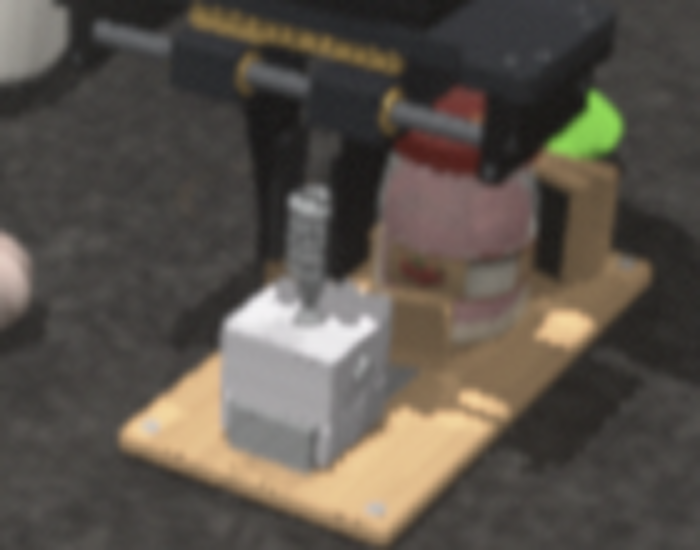

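The pin stands about 20 mm up, with a clear gap between head and block. I'll drag the jaw 36 mm with the pin raised.

Call:
arm_command:
  xyz:
    - [-0.0009, -0.0029, 0]
    - [-0.0019, -0.0057, 0]
    - [-0.0028, -0.0086, 0]
    - [-0.0037, -0.0114, 0]
    - [-0.0046, -0.0143, 0]
    - [-0.0056, -0.0171, 0]
    - [-0.0065, -0.02, 0]
    - [-0.0074, -0.0228, 0]
    - [-0.0083, -0.0257, 0]
    - [-0.0093, -0.0285, 0]
    - [-0.0102, -0.0314, 0]
    - [-0.0111, -0.0342, 0]
    - [-0.0111, -0.0342, 0]
    - [-0.0111, -0.0342, 0]
  rot:
    - [0, 0, 0]
    - [0, 0, 0]
    - [0, 0, 0]
    - [0, 0, 0]
    - [0, 0, 0]
    - [0, 0, 0]
    - [0, 0, 0]
    - [0, 0, 0]
    - [0, 0, 0]
    - [0, 0, 0]
    - [0, 0, 0]
    - [0, 0, 0]
    - [0, 0, 0]
    - [0, 0, 0]

```text
time: 8.3
ee_pos: [0.519, -0.3791, 0.0851]
eef_rot: [0.808, 0.59, -0.0, 0.0]
ft_force: [3.4, -1.1, -0.8]
width: 0.0191
grip_force: 40.0
```

Run:
```python
from h import *
np.set_printoptions(precision=4,suppress=True)
s=r.read_state();print(s["time"],s["ee_pos"],s["ft_force"],s["torque"])
snap("side","s5")
for l in("pin_head","jaw_hole","jar"): print(l,[(round(d["conf"],2),w("side",d["at"])) for d in r.spot_point(l,"side")])
```

```text
8.3 [ 0.519  -0.3791  0.0851] [ 3.3946 -1.1254 -0.8102] [-0.2944 -0.7554  0.022 ]
pin_head [(0.53, array([ 0.5249, -0.1048,  0.043 ])), (0.44, array([ 0.5165, -0.3799,  0.0969]))]
jaw_hole []
jar [(0.76, array([ 0.4915, -0.4585,  0.0068]))]
```

Call:
arm_command:
  xyz:
    - [0.0003, -0.0001, -0.001]
    - [0.0003, -0.0001, -0.002]
    - [0.0003, -0.0001, -0.003]
    - [0.0003, -0.0001, -0.0035]
    - [0.0003, -0.0001, -0.004]
    - [0.0003, -0.0001, -0.0045]
    - [0.0003, -0.0001, -0.0045]
    - [0.0003, -0.0001, -0.0045]
  rot:
    - [0, 0, 0]
    - [0, 0, 0]
    - [0, 0, 0]
    - [0, 0, 0]
    - [0, 0, 0]
    - [0, 0, 0]
    - [0, 0, 0]
    - [0, 0, 0]

```text
time: 9.17
ee_pos: [0.5193, -0.3789, 0.081]
eef_rot: [0.808, 0.59, 0.0, 0.0]
ft_force: [-1.2, 0.5, 5.3]
width: 0.0191
grip_force: 40.0
```

Call:
arm_command:
  xyz:
    - [0, 0, -0.0003]
    - [0, 0, -0.0006]
    - [0, 0, -0.0006]
    - [0, 0, -0.0006]
  rot:
    - [0, 0, 0]
    - [0, 0, 0]
    - [0, 0, 0]
    - [0, 0, 0]

```text
time: 9.5
ee_pos: [0.5194, -0.3791, 0.0809]
eef_rot: [0.808, 0.59, 0.0, 0.0]
ft_force: [-1.9, 0.5, 9.5]
width: 0.0188
grip_force: 40.0
```

Call:
arm_command:
  xyz:
    - [-0.0002, -0.0005, 0]
    - [-0.0003, -0.001, 0]
    - [-0.0005, -0.0014, 0]
    - [-0.0006, -0.0019, 0]
    - [-0.0008, -0.0024, 0]
    - [-0.0009, -0.0029, 0]
    - [-0.0009, -0.0029, 0]
  rot:
    - [0, 0, 0]
    - [0, 0, 0]
    - [0, 0, 0]
    - [0, 0, 0]
    - [0, 0, 0]
    - [0, 0, 0]
    - [0, 0, 0]

```text
time: 10.08
ee_pos: [0.5191, -0.3806, 0.0808]
eef_rot: [0.807, 0.59, 0.001, -0.001]
ft_force: [-0.6, 4.3, 11.1]
width: 0.0188
grip_force: 40.0
```

Call:
arm_command:
  xyz:
    - [-0.0002, -0.0005, 0]
    - [-0.0003, -0.001, 0]
    - [-0.0005, -0.0014, 0]
    - [-0.0006, -0.0019, 0]
    - [-0.0008, -0.0024, 0]
    - [-0.0009, -0.0029, 0]
    - [-0.0009, -0.0029, 0]
  rot:
    - [0, 0, 0]
    - [0, 0, 0]
    - [0, 0, 0]
    - [0, 0, 0]
    - [0, 0, 0]
    - [0, 0, 0]
    - [0, 0, 0]

```text
time: 10.67
ee_pos: [0.5187, -0.3828, 0.0806]
eef_rot: [0.807, 0.59, 0.001, -0.001]
ft_force: [-0.3, 6.6, 10.3]
width: 0.0191
grip_force: 40.0
```

Call:
arm_command:
  xyz:
    - [-0.0002, -0.0005, 0]
    - [-0.0003, -0.001, 0]
    - [-0.0005, -0.0014, 0]
    - [-0.0006, -0.0019, 0]
    - [-0.0008, -0.0024, 0]
    - [-0.0009, -0.0029, 0]
    - [-0.0009, -0.0029, 0]
  rot:
    - [0, 0, 0]
    - [0, 0, 0]
    - [0, 0, 0]
    - [0, 0, 0]
    - [0, 0, 0]
    - [0, 0, 0]
    - [0, 0, 0]

```text
time: 11.25
ee_pos: [0.5176, -0.3861, 0.0802]
eef_rot: [0.807, 0.59, 0.001, -0.0]
ft_force: [1.6, 1.6, 2.3]
width: 0.019
grip_force: 40.0
```

Call:
arm_command:
  xyz:
    - [0, 0, -0.0004]
    - [0, 0, -0.0008]
    - [0, 0, -0.0012]
    - [0, 0, -0.0012]
  rot:
    - [0, 0, 0]
    - [0, 0, 0]
    - [0, 0, 0]
    - [0, 0, 0]

```text
time: 11.58
ee_pos: [0.5171, -0.387, 0.0786]
eef_rot: [0.807, 0.59, 0.0, -0.0]
ft_force: [2.1, 2.4, 1.7]
width: 0.0191
grip_force: 40.0
```

The support vanished at about 44 mm of travel and the tip is dropping freely, so it's in the second hole. I'll lower it gently.

Call:
arm_command:
  xyz:
    - [0, 0, -0.0008]
    - [0, 0, -0.0016]
    - [0, 0, -0.0024]
    - [0, 0, -0.0032]
    - [0, 0, -0.004]
    - [0, 0, -0.004]
  rot:
    - [0, 0, 0]
    - [0, 0, 0]
    - [0, 0, 0]
    - [0, 0, 0]
    - [0, 0, 0]
    - [0, 0, 0]

```text
time: 12.08
ee_pos: [0.5169, -0.3871, 0.0745]
eef_rot: [0.807, 0.59, 0.0, -0.0]
ft_force: [2.9, 2.0, 1.4]
width: 0.0189
grip_force: 40.0
```

Call:
arm_command:
  xyz:
    - [0.0003, 0.0002, -0.001]
    - [0.0003, 0.0002, -0.002]
    - [0.0003, 0.0002, -0.003]
    - [0.0003, 0.0002, -0.004]
    - [0.0003, 0.0002, -0.005]
    - [0.0003, 0.0002, -0.006]
    - [0.0003, 0.0002, -0.006]
  rot:
    - [0, 0, 0]
    - [0, 0, 0]
    - [0, 0, 0]
    - [0, 0, 0]
    - [0, 0, 0]
    - [0, 0, 0]
    - [0, 0, 0]

```text
time: 12.67
ee_pos: [0.5171, -0.3868, 0.0682]
eef_rot: [0.807, 0.59, -0.0, -0.0]
ft_force: [4.3, 3.7, -0.7]
width: 0.0189
grip_force: 40.0
```

Call:
arm_command:
  xyz:
    - [0.0005, 0.0004, -0.001]
    - [0.0005, 0.0004, -0.002]
    - [0.0005, 0.0004, -0.003]
    - [0.0005, 0.0004, -0.0038]
    - [0.0005, 0.0004, -0.0042]
    - [0.0005, 0.0004, -0.0042]
  rot:
    - [0, 0, 0]
    - [0, 0, 0]
    - [0, 0, 0]
    - [0, 0, 0]
    - [0, 0, 0]
    - [0, 0, 0]

```text
time: 13.17
ee_pos: [0.5174, -0.3868, 0.0647]
eef_rot: [0.808, 0.59, -0.0, -0.0]
ft_force: [0.3, 4.8, 4.4]
width: 0.0192
grip_force: 40.0
```

Call:
arm_command:
  xyz:
    - [0, 0.0002, -0.0007]
    - [0, 0.0002, -0.0014]
    - [0, 0.0002, -0.002]
    - [0, 0.0002, -0.002]
    - [0, 0.0002, -0.002]
  rot:
    - [0, 0, 0]
    - [0, 0, 0]
    - [0, 0, 0]
    - [0, 0, 0]
    - [0, 0, 0]

```text
time: 13.58
ee_pos: [0.5175, -0.3869, 0.0644]
eef_rot: [0.808, 0.59, 0.0, 0.0]
ft_force: [-4.3, 8.4, 19.4]
width: 0.019
grip_force: 40.0
```

Call:
arm_command:
  xyz:
    - [0.0, -0.0005, 0.001]
    - [0.0, -0.0008, 0.0019]
    - [0.0, -0.0008, 0.0019]
    - [0.0, -0.0008, 0.0019]
  rot:
    - [0, 0, 0]
    - [0, 0, 0]
    - [0, 0, 0]
    - [0, 0, 0]

```text
time: 13.92
ee_pos: [0.5174, -0.3869, 0.0647]
eef_rot: [0.807, 0.59, 0.0, -0.0]
ft_force: [-1.3, 5.8, 6.0]
width: 0.019
grip_force: 40.0
```

Call:
arm_command:
  xyz:
    - [0, 0, 0.0005]
    - [0, 0, 0.0005]
    - [0, 0, 0.0005]
    - [0, 0, 0.0005]
    - [0, 0, 0.0005]
    - [0, 0, 0.0005]
    - [0, 0, 0.001]
    - [0, 0, 0.02]
    - [0, 0, 0.06]
    - [0, 0, 0.1]
    - [0, 0, 0.14]
    - [0, 0.04, 0.14]
    - [0, 0.08, 0.14]
    - [0, 0.12, 0.14]
    - [0, 0.16, 0.14]
    - [0, 0.2, 0.14]
    - [0, 0.24, 0.14]
    - [0, 0.24, 0.14]
    - [0, 0.24, 0.14]
  rot:
    - [0, 0, 0]
    - [0, 0, 0]
    - [0, 0, 0]
    - [0, 0, 0]
    - [0, 0, 0]
    - [0, 0, 0]
    - [0, 0, 0]
    - [0, 0, 0]
    - [0, 0, 0]
    - [0, 0, 0]
    - [0, 0, 0]
    - [0, 0, 0]
    - [0, 0, 0]
    - [0, 0, 0]
    - [0, 0, 0]
    - [0, 0, 0]
    - [0, 0, 0]
    - [0, 0, 0]
    - [0, 0, 0]
  grip: 0.7

```text
time: 15.5
ee_pos: [0.518, -0.1445, 0.2047]
eef_rot: [0.806, 0.592, 0.001, -0.0]
ft_force: [0.2, -1.0, -0.6]
width: 0.0607
grip_force: 0.0
```

Run:
```python
from h import *
np.set_printoptions(precision=4,suppress=True)
s=r.read_state();print(s["time"],s["ee_pos"],s["ft_force"],s["width"])
a=snap("side","s6");b=snap("top","t6")
for c in("side","top"):
  for l in("pin_head","jaw_hole","jar","tin"): print(c,l,[(round(d["conf"],2),w(c,d["at"])) for d in r.spot_point(l,c)[:2]])
cv2.imwrite("pics/c6.png",cv2.resize(np.hstack([a[150:260,260:400],b[215:325,285:425]])[:,:,::-1],None,fx=2.8,fy=2.8,interpolation=2))
```

```text
15.5 [ 0.518  -0.1445  0.2047] [ 0.1917 -1.0327 -0.6011] 0.06073826912587658
side pin_head [(0.78, array([ 0.5268, -0.1076,  0.048 ])), (0.5, array([ 0.5172, -0.3881,  0.0747]))]
side jaw_hole [(0.68, array([ 0.5171, -0.3871,  0.0602]))]
side jar []
side tin [(0.73, array([ 0.7412, -0.2974, -0.0016]))]
top pin_head [(0.51, array([ 0.5156, -0.3891,  0.0786]))]
top jaw_hole [(0.76, array([ 0.5121, -0.3828,  0.0646])), (0.3, array([ 0.5184, -0.3828,  0.0126]))]
top jar [(0.91, array([ 0.4916, -0.4566,  0.0106]))]
top tin [(0.71, array([ 0.7395, -0.2937, -0.0068]))]
```

View pics/c6.png

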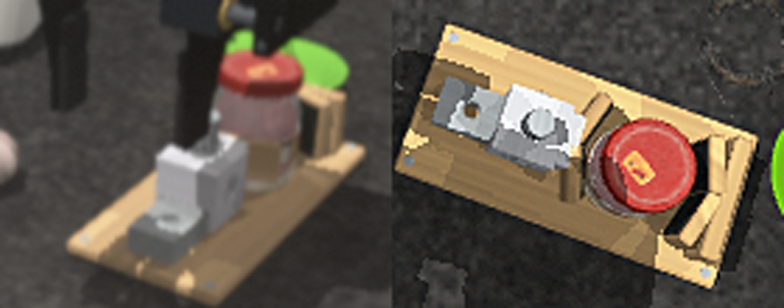

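The jaw now sits about 44 mm along the rail, with the first hole exposed at crop (470,112). The pin head is down on the block at about 75–79 mm, the same as at the start. The jar (645,165) still stands between the jaws, and the tin hasn't moved.

```bash
python3 -c "
from bench import r
print(r.close_job())"
```

```text
the job is handed in; nothing more can be done
None
```

The pin was pulled, the jaw slid about 44 mm to the second hole and the pin pushed home to a hard stop at its starting height (the click itself wasn't checked by a pull). The pin is released, jar and tin are standing, and the job was handed in at about 16 s; no verdict came back.

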